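# Draw a pull gauge to its broad ring on the reference load cell and hold the reading

## Robot

A 6-joint arm with a two-finger parallel gripper is mounted at the origin on a cart in front of the work surface, level with it; the furniture and walls round the work are solid. World frame = base frame: x ahead of the robot, y to its left, z up, the work surface at z = 0. Lengths are in m, angles in degrees, forces in N, time in s.
With the tool pointing down it reaches from about 0.375 to 0.75 m from the base axis. Payload 9 kg.
Tool frame: the origin (TCP) lies at the very end of the fingers, on their centre line; the grasp point (between the pads) lies 19 mm behind it; z points along the fingers, y is the direction in which the jaws open and shut (so a half turn about z gives the same grasp; the last joint's range is limited). The gripper opens to 85 mm and grips with 20 to 120 N. Pads are 22 mm wide; open, the fingers measure 114 mm over their backs; the gripper's body (76 mm by 85 mm) begins 54 mm behind the grasp point. The pads swing forward as they close: fully open they stand 13 mm farther back than shut.
Start: joints at [-85.984, 5.964, 5.575, 89.605, 0, 77.527], TCP at [0.17, -0.575, 0.231] pointing down, gripper open.
Joint ranges: [-171.21, 171.21], [-48.23, 106.86], [-62.78, 66.21], [-105.2, 120.99], [-86.42, 89.51], [-180, 180]. Speed limits (degrees/s): [127.2, 127.2, 147.25, 180, 180, 180].

## Interface

Orientations are given as [roll, pitch, yaw] about the fixed x, y, z axes, in that order (R = Rz(yaw) Ry(pitch) Rx(roll)).
In Python, from station import robot gives the robot as it stands. The module is installed in compiled form; this text tells all that it offers.
- The arm moves only by the tool arm_command, never from a script. Its argument "series" is a list of rows, each a list of 3 entries, a list of its own where there are three numbers: the opening, from 0 (shut) to 1 (fully open), then the shift along the tool's x, y, z in m, then the turn, a rotation vector about the tool's x, y, z in degrees. A call has 1 to 20 rows; each row shifts and turns the commanded pose from where the row before left it, along the tool's axes as they then stand; what a row does not reach is not made up. A row lasts 1/12 s, in which the tool goes at most 41.7 mm and 7.16 degrees, less where a joint would pass 70% of its speed; a pose out of reach is approached as far as the arm can. A call with a gripper value outside its range is refused whole. The fingers move at their own pace and stop on an object; "squeeze" is the grip in N (left out, the last holds). Time passes only in rows, so rows that do not move let the fingers close. It gives the time, the measured TCP pose, the force and the opening at its end, in the units of the state.
- robot.state(): the state, without advancing time (a new reading comes with each control period).
- robot.read_camera(name): name is "side" or "top"; returns the picture (480x640x3 uint8, red, green, blue); there is no depth.
- robot.camera_params(name): a dict with "mtx" (3x3 intrinsics, pixels), "distortion" ([k1, k2, p1, p2, k3] as OpenCV has them; the pictures are not rectified), "R" (3x3) and "t" (3): a world point X has camera coordinates R X + t. Camera axes: x right, y down, z forward; pixel columns grow to the right and rows downward; lengths in m; the calibration is good to about 2 mm. A picture is of the moment at which its call begins. camera_params takes no time and is no camera call.
- robot.sign_off(): hands the job in, once; it reports no verdict.
The state is a dict: "time_s": time; "joint_positions": joint angles; "dq": joint speeds; "joint_torque": joint torques, N m; "eef_pos": TCP position; "orientation": TCP orientation; "ft_force": force on the tool from outside, world axes, zero at the start; "torque": the same for the moment, N m; "grip_width": finger opening in m.
Only numpy, scipy, OpenCV 4.12 (cv2) and the standard library are available. Lean on these libraries where they do the work, as an engineer would, in place of code of your own. Each camera call takes 0.05 s, during which the arm holds its last target.

## Task

Check the tubular pull gauge against the reference load cell: lift it out of the two V-blocks and drop the eye of its sprung rod over the load cell's upright pin. Then, with the gauge level and in line with the cell, draw the rod out until the one broad ring on it stands at the mouth of the tube, never as far as the next ring. Finish while holding it there, drawn and still, for the reading, and leave the gauge blocks and the screwdriver where they lie.

Things in the scene. Friction and masses are not known exactly. Their poses are not given: they have to be found in the camera images.
- pull_gauge: Loose tubular pull gauge, about 0.2 kg, lying level in two V-blocks. Aluminium tube 20 mm thick, 170 mm long, with a dark knurled grip 22.5 mm thick, 52 mm long at its middle: take it there from above. Origin: on the tube's axis, middle of the grip; 36 mm above the bench at the start. +x points along the tube to the eye, z up. Rear end 98 mm along -x.
- gauge_rod (a joint): How far the 8 mm steel rod is drawn out of the tube, m: 0 at rest, 0.075 at its stop. An inner spring pulls it in: 2 N at 0, 1.6 N more per 10 mm, so 10 N at 0.050. Narrow black rings (1 mm) on the rod reach the tube's mouth at 10, 20, 30, 40, 60 and 70 mm; the broad ring (4 mm) is centred on the mouth at 50 mm.
- eye (a point): Centre of the eye on the rod's end: a flat ring of 5 mm round wire, hole 23 mm, 33 mm over all, its hole upright; rigid with the rod. On the tube's axis, 125 mm from the gauge's origin along its +x when the rod is in, more by what the rod is drawn.
- mouth (a point): Centre of the tube's mouth, where the rod comes out and its rings are read: 91 mm from the gauge's origin along its +x.
- load_cell_stand: Load cell on a grey angle plate, fixed. Origin: on the bench below the pin. +x runs from the pin back into the cell; z up. The gauge is pulled along -x; nothing of the stand is in front of the pin. Cell: S-shaped aluminium block, 50 to 100 mm behind the pin, 20 mm wide, top at 102 mm, socket on it to 112 mm. Angle plate: 108 to 188 mm behind the pin, 90 mm wide, 112 mm high.
- pin (a point): Middle of the upright pin's shank, on the cell's axis, 77 mm above the bench; axes as the stand. Shank 8 mm thick. The tongue that carries it lies 11 mm below this point; its round head, 12 mm across, spans 11 to 17 mm above it; the bracket's upright is 31 mm behind it. The eye goes over the head and sits round the shank at about this height.
- v_block_1: Steel V-block, 44 mm long, 36 mm wide, 34 mm high, loose, under the gauge 60 mm from its grip's middle, at the eye's end. Origin: centre of its underside; its groove runs along its x, as the gauge.
- v_block_2: The same V-block, 60 mm from the grip's middle at the rear end: 76 mm are free between the two blocks.
- gauge_block_12: Bystander: small steel gauge block standing upright, 9 x 12 x 35 mm, on a fixed flat steel plate (15 mm thick) at the right; origin under its centre.
- gauge_block_30: Bystander: flat steel gauge block, 15 x 30 x 9 mm, lying on the other fixed steel plate (15 mm thick), behind the middle; origin under its centre.
- screwdriver_1: Bystander: screwdriver lying on the bench at the left, 148 mm long, 16 mm thick; origin at the centre of its underside.
Things that resemble listed ones, but are neither listed nor needed, are in the scene too. Leave any red look-alike of the v_block_2 alone.

How it is judged:
By the outcome, as a careful person would: the job done as asked, in the order asked, and still so for the second after the job is handed in, while the arm keeps its last pose, push and grip.
It also fails if it takes over 42 s, if anything falls off the work surface, if the arm or the gripper's body presses on something with over 40 N, if the wrist force passes 120 N, or if a joint passes its speed limit or range.

## Working session

There is one attempt and no reset: what is moved stays moved. The work goes in short steps, Python scripts to look and compute and a tool call to move; the robot and the scene stay as the last step left them, time stands still between calls to the robot, and variables do not carry over. Pictures are saved under pics/ and viewed, and the job is handed in when it is done.

Besides the shell and the picture viewer there is one more tool, called after "Emit:" as name([rows], argument=value, ...), one row to a line, values as JSON. arm_command: Moves the arm, as the interface text tells. Its arguments: {"type":"object","properties":{"series":{"type":"array"},"squeeze":{"type":"number"}},"required":["series"]}

```bash
mkdir -p pics
python3 - <<'E'
from station import robot
import cv2,numpy as np
print(robot.state())
for n in ("side","top"):
    im=robot.read_camera(n); cv2.imwrite(f"pics/{n}0.png",im[:,:,::-1]); p=robot.camera_params(n); print(n,p)
E
```

```text
{'time_s': 0.0, 'joint_positions': array([-8.59842357e+01,  5.99879776e+00,  5.52666713e+00,  8.96045589e+01,
        3.62963440e-04,  7.75270033e+01]), 'dq': array([-0.02609356,  0.02392206, -0.00309729,  0.05676346, -0.04388081,
       -0.01466712]), 'joint_torque': array([-2.90679545e-04, -5.56929195e+01,  5.03652477e+01,  1.66643306e-02,
       -1.91398685e-04,  1.87741568e-05]), 'eef_pos': array([ 0.17028638, -0.57497981,  0.23051673]), 'orientation': array([-1.79925199e+02, -1.69177607e-02,  1.64887498e+01]), 'ft_force': array([0.38445374, 0.01579698, 1.1680317 ]), 'torque': array([ 0.00464784, -0.03573861, -0.0172828 ]), 'grip_width': 0.08543374215348537}
side {'mtx': array([[561.40203447,   0.        , 312.72150944],
       [  0.        , 561.40203447, 240.61499545],
       [  0.        ,   0.        ,   1.        ]]), 'distortion': array([-0.00069277,  0.        ,  0.        ,  0.        ,  0.        ]), 'R': array([[ 0.99847164,  0.04968636, -0.02420037],
       [ 0.00881661, -0.5754789 , -0.8177691 ],
       [-0.05455877,  0.81630589, -0.57503742]]), 't': array([-0.49578314,  0.07608065,  1.30759969])}
top {'mtx': array([[439.47847081,   0.        , 323.8656507 ],
       [  0.        , 439.47847081, 242.22417953],
       [  0.        ,   0.        ,   1.        ]]), 'distortion': array([-0.08975612,  0.        ,  0.        ,  0.        ,  0.        ]), 'R': array([[-0.01764885, -0.99951196, -0.02577504],
       [-0.98986101,  0.02110065, -0.14046332],
       [ 0.14093864,  0.02303469, -0.98975032]]), 't': array([0.05507966, 0.53035375, 1.17314272])}
```

View pics/side0.png

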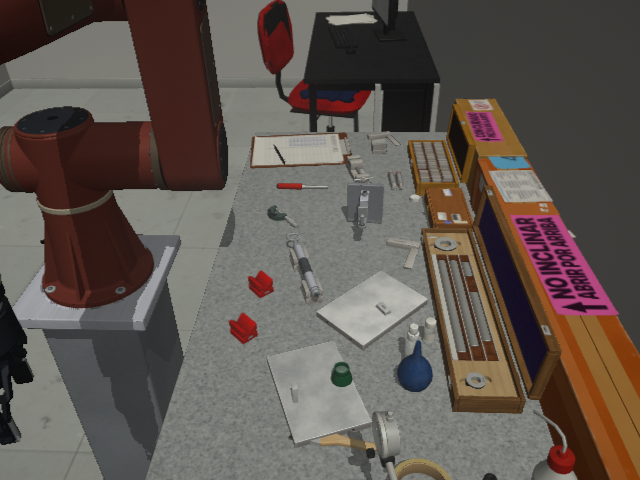

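View pics/top0.png

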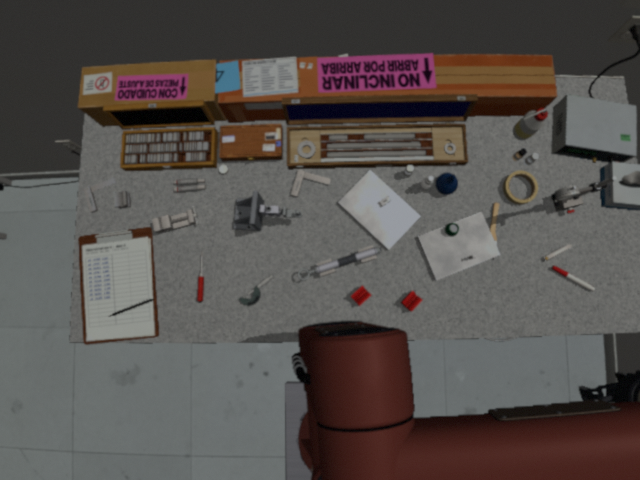

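The side view shows the gauge running from its eye at (293,240) to its rear at (317,297), with the stand's pin near (362,215). In the top view the eye is at (297,277), the grip at (347,261) and the pin near (285,212). The red V-blocks at side (261,284) and (243,328) are decoys. I'll crop in closer.

Run:
```python
import cv2
s=cv2.imread("pics/side0.png");t=cv2.imread("pics/top0.png")
a=cv2.resize(s[170:310,260:400],None,fx=5,fy=5,interpolation=cv2.INTER_CUBIC)[:600]
a=cv2.resize(s[175:307,240:416],None,fx=4.5,fy=4.5,interpolation=cv2.INTER_CUBIC)
cv2.imwrite("pics/sc.png",a)
b=cv2.resize(t[185:305,225:385],None,fx=5,fy=5,interpolation=cv2.INTER_CUBIC)
cv2.imwrite("pics/tc.png",b)
```

```text
(no output)
```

View pics/sc.png

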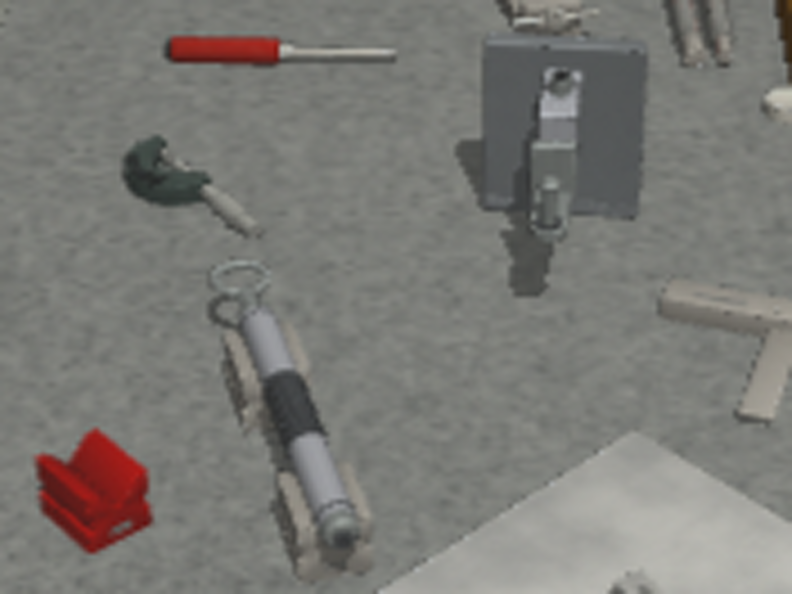

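View pics/tc.png

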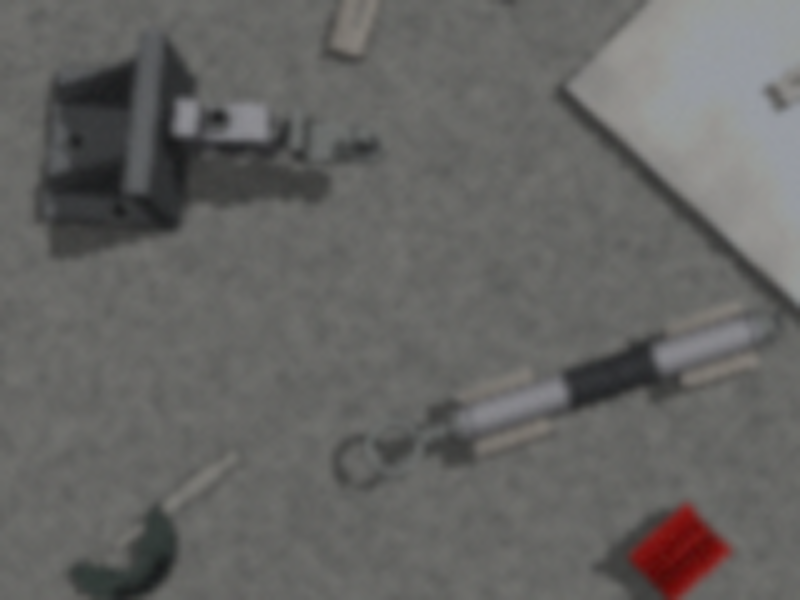

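```bash
cat > h.py <<'E'
from station import robot
import cv2,numpy as np
P={n:robot.camera_params(n) for n in("side","top")}
def ray(n,uv):
    p=P[n]; q=cv2.undistortPoints(np.array([[uv]],float),p["mtx"],p["distortion"])[0,0]
    R=np.array(p["R"]);t=np.array(p["t"])
    return -R.T@t, R.T@np.array([q[0],q[1],1])
def atz(n,uv,z):
    c,d=ray(n,uv); return c+d*(z-c[2])/d[2]
def tri(a,b):
    c1,d1=ray("side",a);c2,d2=ray("top",b)
    A=np.stack([d1,-d2],1); s=np.linalg.lstsq(A,c2-c1,rcond=None)[0]
    p,q=c1+s[0]*d1,c2+s[1]*d2
    return (p+q)/2,np.linalg.norm(p-q)
def proj(n,X):
    p=P[n];return cv2.projectPoints(np.array(X,float).reshape(-1,3),cv2.Rodrigues(np.array(p["R"]))[0],np.array(p["t"]),p["mtx"],p["distortion"])[0][:,0]
E
python3 - <<'E'
from h import *
np.set_printoptions(precision=4,suppress=True)
S=lambda x,y:(240+(x+.5)/4.5-.5,175+(y+.5)/4.5-.5)
T=lambda x,y:(225+(x+.5)/5-.5,185+(y+.5)/5-.5)
for nm,s,t,z in [("eye",(240,277),(362,460),.036),("grip",(296,408),(610,375),.036),("rear",(342,532),(778,325),.036),("head",(551,183),(370,147),.094)]:
    print(nm,tri(S(*s),T(*t)),atz("side",S(*s),z),atz("top",T(*t),z))
for n in P: print(n,-P[n]["R"].T@P[n]["t"])
E
```

```text
eye (array([0.4409, 0.1213, 0.0253]), np.float64(0.004040754843213934)) [0.4445 0.1064 0.036 ] [0.4382 0.12   0.036 ]
grip (array([ 0.4818, -0.0165,  0.043 ]), np.float64(0.0006856896387341413)) [ 0.4814 -0.0074  0.036 ] [ 0.4822 -0.0167  0.036 ]
rear (array([ 0.508 , -0.109 ,  0.0423]), np.float64(0.0019417538236647237)) [ 0.5085 -0.1013  0.036 ] [ 0.5078 -0.1098  0.036 ]
head (array([0.6047, 0.1098, 0.0935]), np.float64(0.008032015593342604)) [0.6087 0.1107 0.094 ] [0.6006 0.1093 0.094 ]
side [ 0.5657 -0.999   0.8021]
top [0.3606 0.0168 1.237 ]
```

Run:
```python
import cv2
s=cv2.imread("pics/side0.png");t=cv2.imread("pics/top0.png")
cv2.imwrite("pics/z1.png",cv2.resize(s[225:305,275:335],None,fx=7.5,fy=7.5,interpolation=cv2.INTER_CUBIC))
b=cv2.resize(t[240:295,285:385],None,fx=8,fy=8,interpolation=cv2.INTER_CUBIC)
cv2.imwrite("pics/z2.png",cv2.convertScaleAbs(b,alpha=1.6))
c=cv2.resize(s[170:240,340:390],None,fx=8,fy=8,interpolation=cv2.INTER_CUBIC)
d=cv2.resize(t[190:240,230:310],None,fx=8,fy=8,interpolation=cv2.INTER_CUBIC)
import numpy as np
cv2.imwrite("pics/z3.png",c)
cv2.imwrite("pics/z4.png",cv2.convertScaleAbs(d,alpha=1.8))
```

```text
(no output)
```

View pics/z1.png

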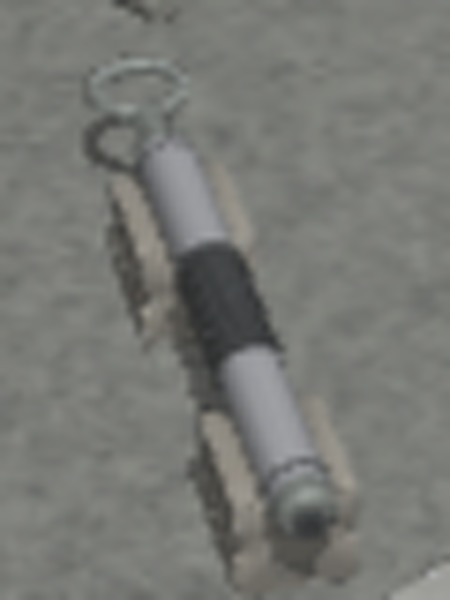

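View pics/z2.png

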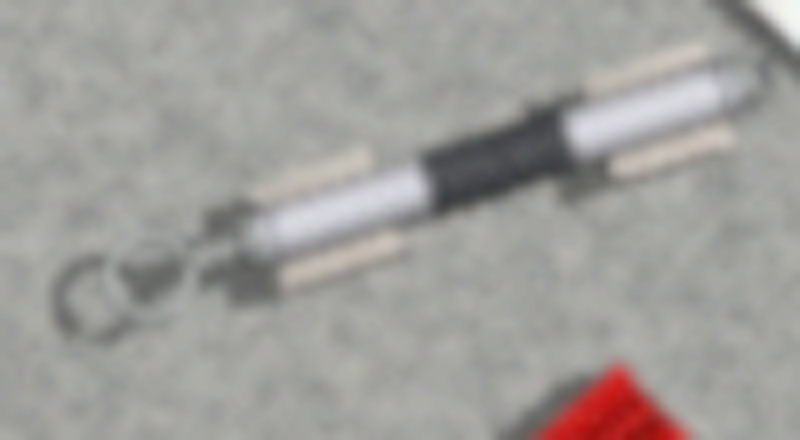

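View pics/z3.png

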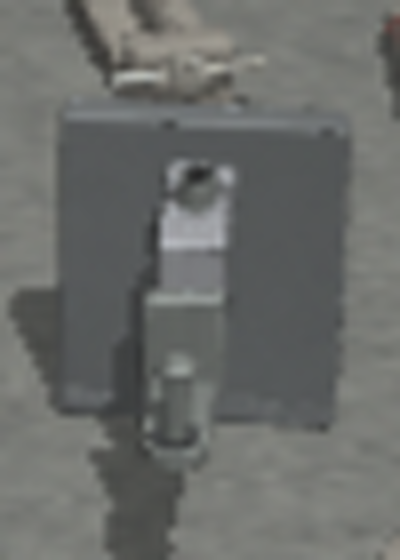

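View pics/z4.png

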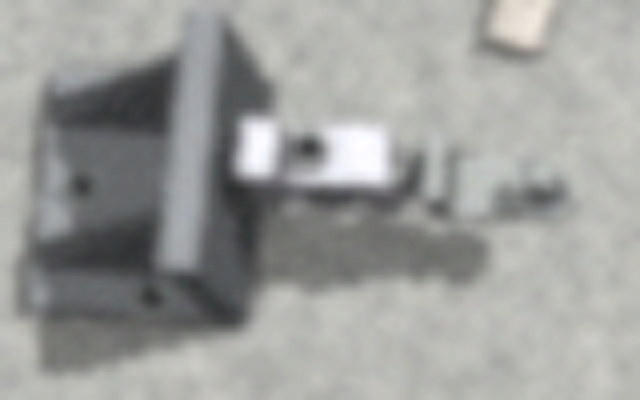

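```bash
cat > fit.py <<'E'
from h import *
from scipy.optimize import least_squares
np.set_printoptions(precision=4,suppress=True)
cv=lambda f,ox,oy:(lambda x,y:(ox+(x+.5)/f-.5,oy+(y+.5)/f-.5))
z1=cv(7.5,275,225);z2=cv(8,285,240);z3=cv(8,340,170);z4=cv(8,230,190)
def fit(obs,x0):
    def r(p):
        c,s=np.cos(p[2]),np.sin(p[2]);o=[]
        for n,uv,X in obs:
            W=[p[0]+c*X[0]-s*X[1],p[1]+s*X[0]+c*X[1],X[2]]
            o+=list(proj(n,W)[0]-uv)
        return np.array(o)
    q=least_squares(r,x0);return q.x,r(q.x).reshape(-1,2)
E
python3 - <<'E'
from fit import *
z=.036
so=[("side",z1(138,88),(.125,0,z)),("side",z1(231,298),(0,0,z)),("side",z1(213,245),(.026,0,z)),("side",z1(250,355),(-.026,0,z))]
to=[("top",z2(148,280),(.125,0,z)),("top",z2(496,160),(0,0,z)),("top",z2(425,187),(.026,0,z)),("top",z2(568,133),(-.026,0,z))]
for o in(so,to,so+to):
    x,r=fit(o,[.48,-.01,1.9]);print(x,np.degrees(x[2]));print(r.T)
h=.112
ss=[("side",z3(62,108),(.108,.045,h)),("side",z3(350,125),(.108,-.045,h)),("side",z3(62,410),(.108,.045,0)),("side",z3(328,428),(.108,-.045,0)),("side",z3(178,357),(0,0,.094))]
ts=[("top",z4(225,15),(.108,-.045,h)),("top",z4(193,272),(.108,.045,h)),("top",z4(272,85),(.108,-.045,0)),("top",z4(242,325),(.108,.045,0)),
("top",z4(238,148),(.1,0,.102)),("top",z4(388,155),(.05,0,.102))]
for o in(ss,ts,ss+ts):
    x,r=fit(o,[.6,.11,1.5]);print(x,np.degrees(x[2]));print(r.T)
    print(proj("top",[x[0],x[1],.094]),proj("side",[x[0],x[1],.094]))
E
```

```text
[ 0.4813 -0.006   1.8757] 107.4697084240297
[[-0.0937  0.0376 -0.3296  0.3642]
 [-1.7364  0.6092  0.9748 -0.0654]]
[ 0.4823 -0.0164  1.8866] 108.0930015531258
[[ 0.3465 -0.0695 -0.1398 -0.1369]
 [-0.01    0.0043 -0.2553  0.2663]]
[ 0.4819 -0.0128  1.8807] 107.75427567355534
[[-0.3097  0.1321 -0.3042  0.5304 -1.051  -1.3801 -1.4696 -1.4277]
 [-0.0817  2.4858  2.8011  1.8638 -0.1232  0.1478 -0.1648  0.4624]]
[0.608  0.118  1.4735] 84.42259158174842
[[-0.1762  0.133  -0.6507  0.7942 -0.097 ]
 [ 0.3005  0.0359  0.1928  0.0322 -0.574 ]]
[[295.3039 211.3234]] [[361.7155 213.6135]]
[0.6073 0.1144 1.4652] 83.95104107009593
[[-0.3911 -0.1834  0.481   0.8559 -0.2671 -0.3903]
 [-1.0837  0.0819  0.0716  0.5631 -0.1027  0.5047]]
[[296.6698 211.5764]] [[361.4168 214.445 ]]
[0.6077 0.1151 1.4699] 84.2164947335696
[[-0.1529  0.2094 -0.6291  0.8637 -0.2186 -0.7732 -0.4128  0.1316  0.6464
  -0.5695 -0.6854]
 [ 0.8452  0.6531  0.7715  0.6876  0.0839 -1.0562  0.121   0.0963  0.5986
  -0.0835  0.4384]]
[[296.3831 211.4251]] [[361.5939 214.2714]]
```

Candidates for the gauge are the grey tube with a dark grip at side (306,265), and the grey rod parts at side (395,180) and (357,165). The green clamp-like item at side (282,215) also has a grey stem. Only the first has an eye, a dark grip and two V-blocks, so I'm taking it. The red blocks at side (261,284) and (243,328) stay alone. The eye-to-grip distance fits 125 mm to within a few mm, and the side and top views agree within calibration once visible-surface bias is allowed for.

Measured poses:
- **Gauge:** about (0.482, -0.0145), heading 108°.
- **Pin:** about (0.6077, 0.1155), heading 84°.

Emit:
arm_command([
  [1,[0.0229,-0.0225,0.0015],[0,0,0]],
  [1,[0.0229,-0.0225,0.0015],[0,0,0]],
  [1,[0.0229,-0.0225,0.0015],[0,0,0]],
  [1,[0.0229,-0.0225,0.0015],[0,0,0]],
  [1,[0.0229,-0.0225,0.0015],[0,0,0]],
  [1,[0.0229,-0.0225,0.0015],[0,0,0]],
  [1,[0.0229,-0.0225,0.0015],[0,0,0]],
  [1,[0.0229,-0.0225,0.0015],[0,0,0]],
  [1,[0.0229,-0.0225,0.0015],[0,0,0]],
  [1,[0.0229,-0.0225,0.0015],[0,0,0]],
  [1,[0.0229,-0.0225,0.0015],[0,0,0]],
  [1,[0.0229,-0.0225,0.0015],[0,0,0]],
  [1,[0.0229,-0.0225,0.0015],[0,0,0]],
  [1,[0.0229,-0.0225,0.0015],[0,0,0]],
  [1,[0.0229,-0.0225,0.0015],[0,0,0]],
  [1,[0.0229,-0.0225,0.0015],[0,0,0]],
  [1,[0.0229,-0.0225,0.0015],[0,0,0]],
  [1,[0.0229,-0.0225,0.0015],[0,0,0]],
  [1,[0.0229,-0.0225,0.0015],[0,0,0]],
  [1,[0.0229,-0.0225,0.0015],[0,0,0]],
], squeeze=80)

```text
time_s: 1.77
eef_pos: [0.4821, -0.0122, 0.2009]
orientation: [180.0, 0.0, 16.5]
ft_force: [-0.1, -0.9, 0.6]
grip_width: 0.0856
```

Emit:
arm_command([
  [1,[0,0,0.004],[0,0,-7.05]],
  [1,[0,0,0.004],[0,0,-7.05]],
  [1,[0,0,0.004],[0,0,-7.05]],
  [1,[0,0,0.004],[0,0,-7.05]],
  [1,[0,0,0.004],[0,0,-7.05]],
  [1,[0,0,0.004],[0,0,-7.05]],
  [1,[0,0,0.004],[0,0,-7.05]],
  [1,[0,0,0.004],[0,0,-7.05]],
  [1,[0,0,0.004],[0,0,-7.05]],
  [1,[0,0,0.004],[0,0,-7.05]],
  [1,[0,0,0.004],[0,0,-7.05]],
  [1,[0,0,0.004],[0,0,-7.05]],
  [1,[0,0,0.004],[0,0,-7.05]],
  [1,[0,0,0],[0,0,0]],
])

```text
time_s: 2.93
eef_pos: [0.4811, -0.0137, 0.1482]
orientation: [-179.9, -0.1, 108.5]
ft_force: [0.2, 0.1, 0.2]
grip_width: 0.0853
```

Emit:
arm_command([
  [1,[0,0,0.016],[0,0,0.4]],
  [1,[0,0,0.016],[0,0,0]],
  [1,[0,0,0.016],[0,0,0]],
  [1,[0,0,0.016],[0,0,0]],
  [1,[0,0,0.016],[0,0,0]],
  [1,[0,0,0.016],[0,0,0]],
  [1,[0,0,0.016],[0,0,0]],
  [1,[0,0,0.01],[0,0,0]],
  [1,[0,0,0.008],[0,0,0]],
  [1,[0,0,0],[0,0,0]],
])

```text
time_s: 3.77
eef_pos: [0.4808, -0.0136, 0.0179]
orientation: [-179.9, -0.1, 107.6]
ft_force: [-1.0, 0.0, -0.3]
grip_width: 0.0853
```

```bash
cat > shot.py <<'E'
from h import *
import sys
tag=sys.argv[1]
for a in sys.argv[2:]:
    n,x,y,w,h,f=a.split(",");x,y,w,h=map(int,(x,y,w,h));f=float(f)
    im=robot.read_camera(n);cv2.imwrite(f"pics/{n}_{tag}_full.png",im[:,:,::-1])
    cv2.imwrite(f"pics/{n}_{tag}.png",cv2.convertScaleAbs(cv2.resize(im[y:y+h,x:x+w,::-1],None,fx=f,fy=f,interpolation=cv2.INTER_CUBIC),alpha=1.3))
s=robot.state();print(s["time_s"],s["eef_pos"],s["orientation"],s["ft_force"],s["grip_width"])
E
python3 shot.py a side,250,190,120,120,5
```

```text
3.8167 [ 0.4813259  -0.01375435  0.01892432] [-1.79946027e+02 -2.99534004e-02  1.07658969e+02] [-0.21353637  0.00124358  0.02619952] 0.08554589702920057
```

View pics/side_a.png

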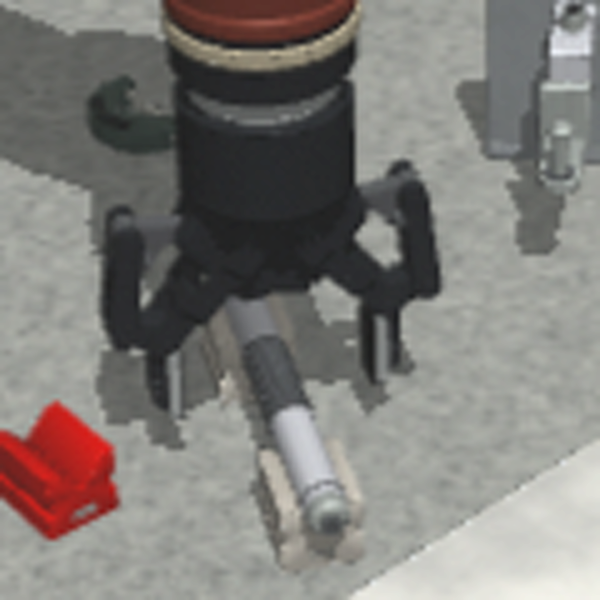

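The open fingers, at crop (170,395) and (378,370), straddle the grip at (280,375), centred and between the blocks. I'll close.

Emit:
arm_command([
  [0,[0,0,0.001],[0,0,0]],
  [0,[0,0,0],[0,0,0]],
  [0,[0,0,0],[0,0,0]],
  [0,[0,0,0],[0,0,0]],
  [0,[0,0,0],[0,0,0]],
  [0,[0,0,0],[0,0,0]],
  [0,[0,0,0],[0,0,0]],
  [0,[0,0,0],[0,0,0]],
  [0,[0,0,0],[0,0,0]],
  [0,[0,0,0],[0,0,0]],
], squeeze=80)

```text
time_s: 4.65
eef_pos: [0.4818, -0.0141, 0.0189]
orientation: [-180.0, 0.0, 107.7]
ft_force: [-4.3, -0.6, 5.4]
grip_width: 0.0196
```

Emit:
arm_command([
  [0,[0,0,-0.003],[0,0,0]],
  [0,[0,0,-0.007],[0,0,0]],
  [0,[0,0,-0.015],[0,0,0]],
  [0,[0,0,-0.015],[0,0,0]],
  [0,[0,0,-0.015],[0,0,0]],
  [0,[0,0,-0.015],[0,0,0]],
  [0,[0,0,-0.01],[0,0,0]],
  [0,[0,0,-0.005],[0,0,0]],
  [0,[0,0,0],[0,0,0]],
  [0,[0,0,0],[0,0,0]],
])

```text
time_s: 5.48
eef_pos: [0.4817, -0.0139, 0.1029]
orientation: [-180.0, -0.0, 107.7]
ft_force: [-0.0, -0.2, -3.0]
grip_width: 0.0199
```

```bash
python3 shot.py b side,250,180,160,130,5 top,270,200,120,100,6
```

```text
5.5833 [ 0.48117715 -0.01368754  0.10226745] [-1.79928586e+02 -4.51250243e-02  1.07739522e+02] [-0.01413461  0.47603504 -2.31515181] 0.01998635275385607
```

View pics/side_b.png

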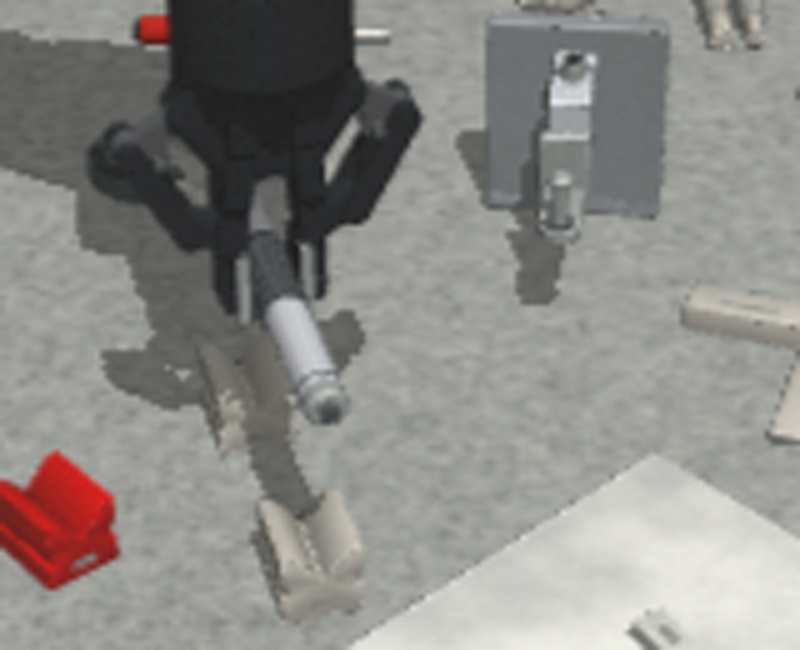

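View pics/top_b.png

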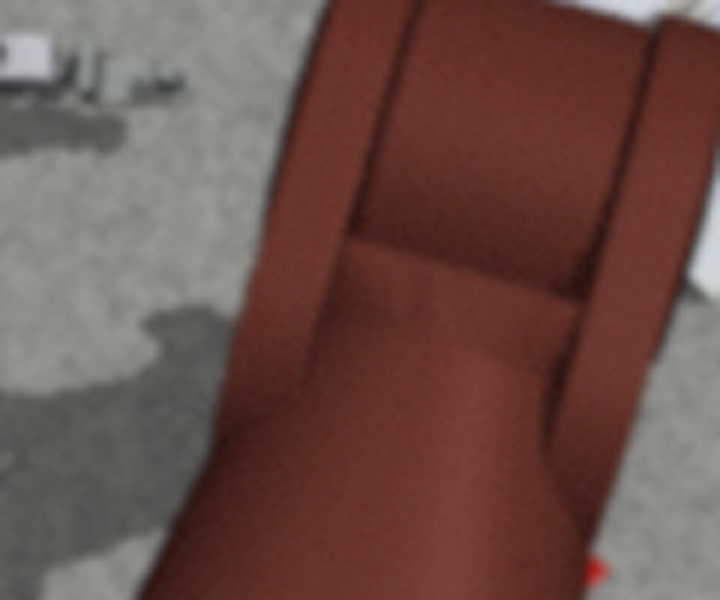

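Run:
```python
from fit import *
th=np.radians(107.7);u=np.array([np.cos(th),np.sin(th),0])
C=cv(5,250,180)
for o in([.4815,-.0145,.1194],):
  for d in(-.098,-.08,-.026,0,.026,.125):
    p=proj("side",np.array(o)+d*u)[0];pt=proj("side",np.array(o)+d*u+[0,0,.0112])[0];print(d,(p-[250,180])*5+2,(pt-[250,180])*5+2, "orig:",proj("side",np.array([o[0],o[1],.036])+d*u)[0])
```

```text
-0.098 [331.8095 417.6019] [331.2216 395.2253] orig: [316.7968 294.897 ]
-0.08 [320.2222 391.712 ] [319.5757 369.4709] orig: [314.5631 289.5453]
-0.026 [287.1447 317.8057] [286.3404 295.9717] orig: [308.1739 274.2378]
0 [272.0613 284.104 ] [271.1895 262.4658] orig: [305.2541 267.2424]
0.026 [257.4878 251.5419] [256.5536 230.0989] orig: [302.4293 260.4747]
0.125 [206.2343 137.024 ] [205.1017 116.3144] orig: [292.4655 236.6029]
```

Run:
```python
import cv2
s=cv2.imread("pics/side_b_full.png")
cv2.imwrite("pics/z5.png",cv2.convertScaleAbs(cv2.resize(s[210:270,290:325],None,fx=10,fy=10,interpolation=cv2.INTER_CUBIC),alpha=1.5))
```

```text
(no output)
```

View pics/z5.png

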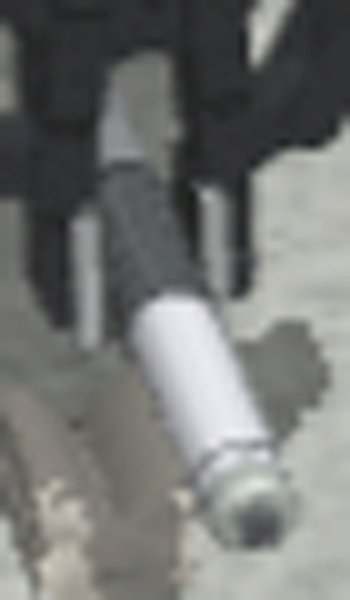

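The gauge is lifted out and gripped at its dark grip, level within what I can measure: rear end at side px (315.5,262.5) against a predicted (316.0,263.1). Both grey blocks stayed put. Next I'll hover the eye above the pin.

Emit:
arm_command([
  [0,[-0.0015,0.006,-0.001],[0,0,0]],
  [0,[-0.003,0.012,-0.001],[0,0,0]],
  [0,[-0.003,0.012,-0.001],[0,0,0]],
  [0,[-0.003,0.012,-0.001],[0,0,0]],
  [0,[-0.003,0.012,-0.001],[0,0,0]],
  [0,[-0.003,0.012,-0.001],[0,0,0]],
  [0,[-0.003,0.012,-0.001],[0,0,0]],
  [0,[-0.003,0.012,-0.001],[0,0,0]],
  [0,[-0.003,0.012,-0.001],[0,0,0]],
  [0,[-0.0026,0.0076,-0.001],[0,0,0]],
  [0,[0,0,0],[0,0,4]],
  [0,[0,0,0],[0,0,4]],
  [0,[0,0,0],[0,0,4]],
  [0,[0,0,0],[0,0,4]],
  [0,[0,0,0],[0,0,4]],
  [0,[0,0,0],[0,0,3.6]],
  [0,[0,0,0],[0,0,0]],
  [0,[0,0,0],[0,0,0]],
])

```text
time_s: 7.08
eef_pos: [0.5947, -0.0071, 0.1126]
orientation: [-180.0, -0.0, 84.3]
ft_force: [-0.1, -0.5, -3.2]
grip_width: 0.0198
```

```bash
python3 shot.py c side,300,150,120,120,5 top,250,170,120,100,6
```

```text
7.1833 [ 0.5946804  -0.00718386  0.11285961] [-1.79969105e+02  8.68692898e-04  8.42516775e+01] [ 0.10428546 -0.22298308 -1.76870743] 0.019549752897826577
```

View pics/side_c.png

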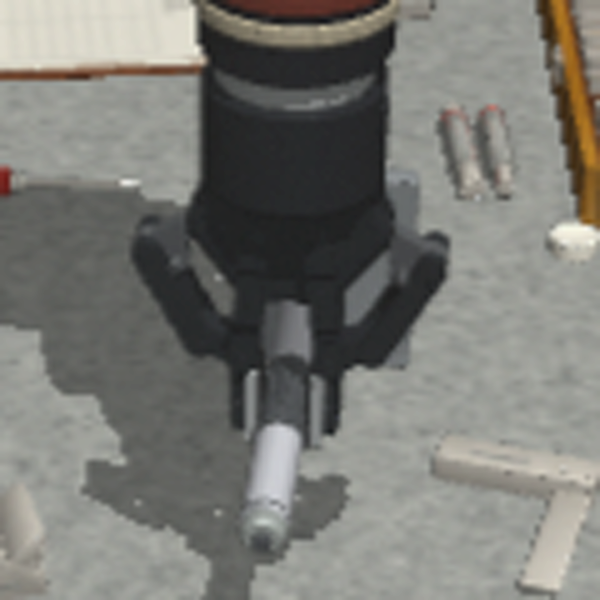

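View pics/top_c.png

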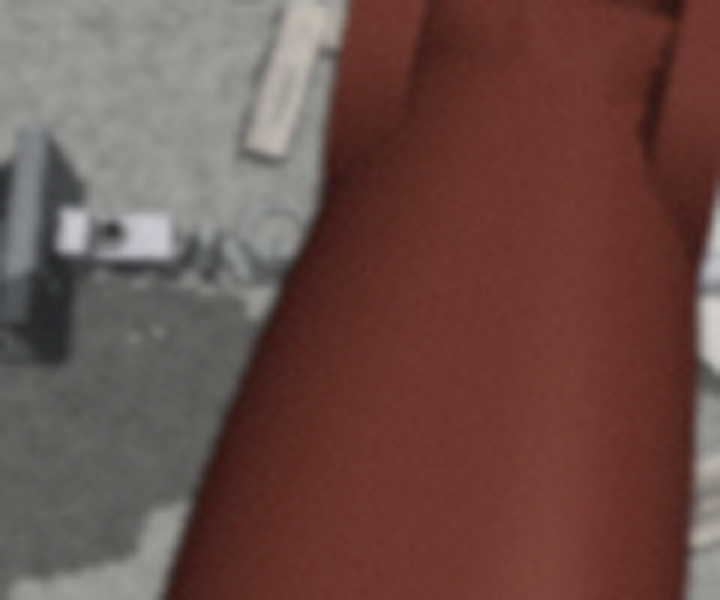

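The top view just shows the eye ring at crop (278,230) beside the forearm. I'll zoom and measure it.

Run:
```python
from fit import *
t=cv2.imread("pics/top_c_full.png")
cv2.imwrite("pics/z6.png",cv2.convertScaleAbs(cv2.resize(t[192:228,260:310],None,fx=16,fy=16,interpolation=cv2.INTER_CUBIC),alpha=2))
C=lambda p:(p-[260,192])*16+7.5
th=np.radians(84.25);e=np.array([.5947+.125*np.cos(th),-.0072+.125*np.sin(th),.1295])
print(e,C(proj("top",e)))
for y in(.112,.115,.118): print(y,C(proj("top",[[.6077,y,.094],[.6077,y,.066]])).tolist())
```

```text
[0.6072 0.1172 0.1295] [[557.6673 275.2936]]
0.112 [[608.2928885242463, 317.7941475593575], [622.2557544118672, 352.29143435411106]]
0.115 [[590.2979325996821, 318.21752090585187], [604.6747453775051, 352.70171843496655]]
0.118 [[572.3066328626437, 318.64140296773803], [587.0971787597473, 353.11245027503446]]
```

View pics/z6.png

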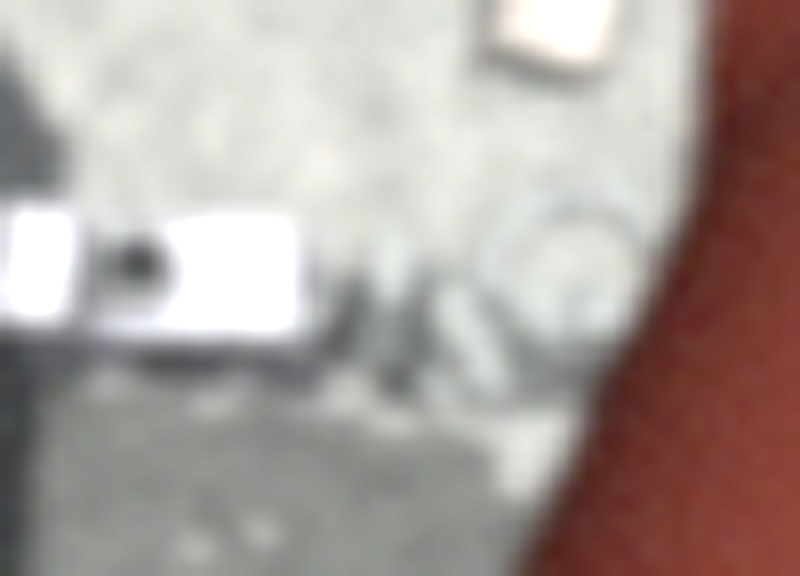

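The ring is centred near crop (575,270), i.e. y about 0.1145 in the top camera's frame. The pin is at 0.1144 in the same frame and x agrees within 1 mm. I'll lower to just above the head and re-check.

Emit:
arm_command([
  [0,[0,0,0.006],[0,0,0]],
  [0,[0,0,0.008],[0,0,0]],
  [0,[0,0,0.008],[0,0,0]],
  [0,[0,0,0.004],[0,0,0]],
  [0,[0,0,0],[0,0,0]],
  [0,[0,0,0],[0,0,0]],
])

```text
time_s: 7.68
eef_pos: [0.5943, -0.0071, 0.0867]
orientation: [-179.9, -0.0, 84.1]
ft_force: [0.2, 0.1, -3.0]
grip_width: 0.0197
```

```bash
python3 shot.py d top,260,192,50,36,16
python3 - <<'E'
from fit import *
C=lambda p:(p-[260,192])*16+7.5
s=robot.state();th=np.radians(s["orientation"][2]);p=s["eef_pos"];e=np.array([p[0]+.125*np.cos(th),p[1]+.125*np.sin(th),p[2]+.0171])
print(e,C(proj("top",e)))
E
```

```text
7.7333 [ 0.59466909 -0.00725798  0.08727696] [-1.79996204e+02  5.47195532e-03  8.41425097e+01] [ 1.40830484 -0.05273295 -2.32480637] 0.019940278633590727
[0.6074 0.1171 0.1044] [[572.1682 306.9468]]
```

View pics/top_d.png

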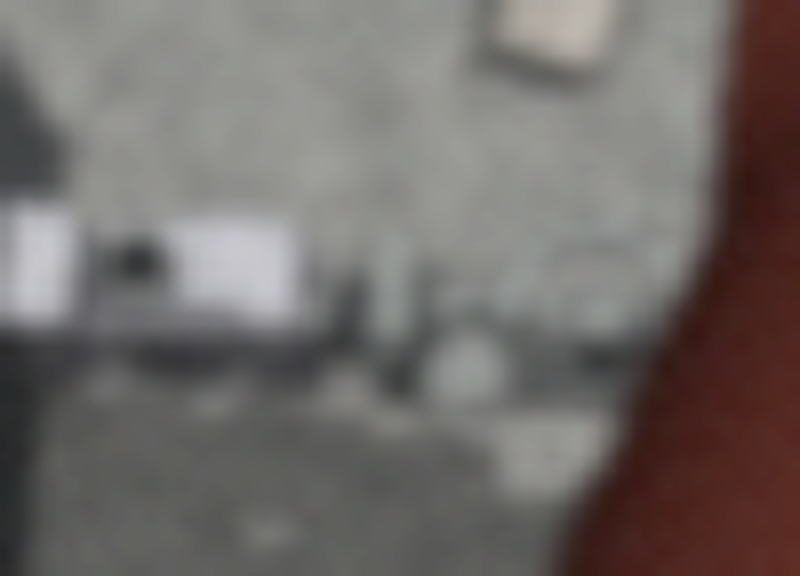

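Run:
```python
import cv2,numpy as np
o=[]
for f in("top0","top_c_full","top_d_full"):
    t=cv2.imread(f"pics/{f}.png",0)[200:222,280:306].astype(float)
    t=np.clip((t-40)*255/90,0,255).astype(np.uint8)
    o.append(cv2.resize(t,None,fx=15,fy=15,interpolation=cv2.INTER_LINEAR))
cv2.imwrite("pics/z7.png",cv2.resize(np.hstack(o),(798,225) if 0 else None,fx=.68,fy=.68) if 1 else 0)
print(np.hstack(o).shape)
```

```text
(330, 1170)
```

View pics/z7.png

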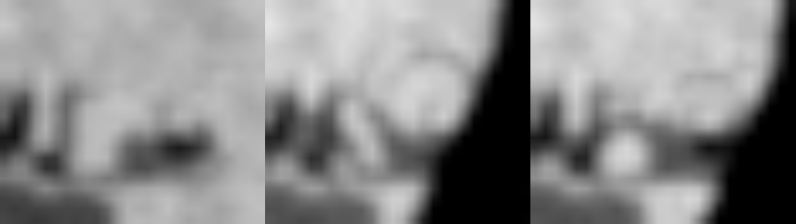

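Emit:
arm_command([
  [0,[0.001,0.001,0],[0,0,0]],
  [0,[0,0,0.003],[0,0,0]],
  [0,[0,0,0.003],[0,0,0]],
  [0,[0,0,0.003],[0,0,0]],
  [0,[0,0,0.003],[0,0,0]],
  [0,[0,0,0.003],[0,0,0]],
  [0,[0,0,0],[0,0,0]],
])

```text
time_s: 8.32
eef_pos: [0.5953, -0.0062, 0.0713]
orientation: [-179.9, -0.0, 84.1]
ft_force: [-0.3, -1.1, -2.4]
grip_width: 0.0196
```

```bash
python3 shot.py e top,260,192,50,36,16
```

```text
8.3667 [ 0.59543406 -0.00629611  0.0717115 ] [-1.79950575e+02  9.25740028e-04  8.41347813e+01] [-0.43138702  0.33937075 -3.08530264] 0.019446058479117206
```

View pics/top_e.png

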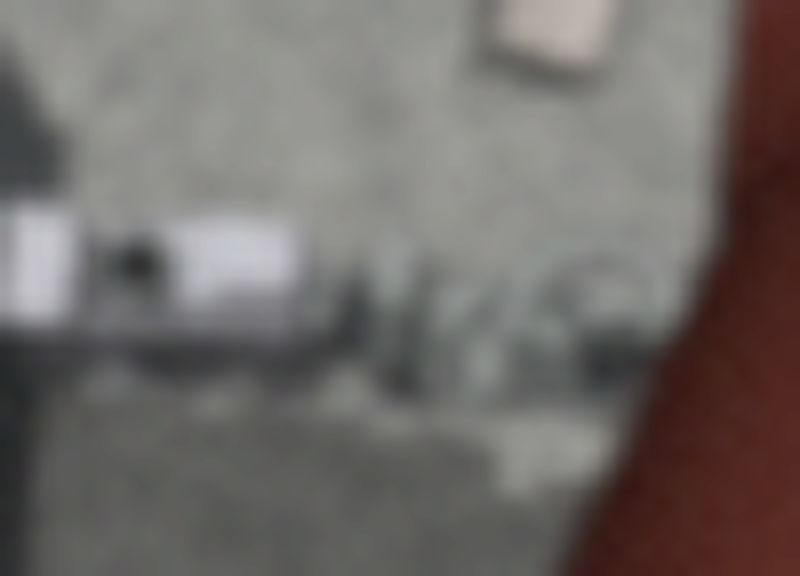

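There's no contact force with the eye at head height (top crop hole around (600,320)), so it's going over the head. I'll go down to shank height.

Emit:
arm_command([
  [0,[0,0,0.003],[0,0,0]],
  [0,[0,0,0.003],[0,0,0]],
  [0,[0,0,0.003],[0,0,0]],
  [0,[0,0,0.0025],[0,0,0]],
  [0,[0,0,0],[0,0,0]],
  [0,[0,0,0],[0,0,0]],
])

```text
time_s: 8.87
eef_pos: [0.5956, -0.0063, 0.0605]
orientation: [-180.0, 0.0, 84.1]
ft_force: [0.3, 0.1, -2.6]
grip_width: 0.0195
```

Emit:
arm_command([
  [0,[-0.002,0,0],[0,0,0]],
  [0,[-0.002,0,0],[0,0,0]],
  [0,[0,0,0],[0,0,0]],
  [0,[0,0,0],[0,0,0]],
])

```text
time_s: 9.2
eef_pos: [0.5955, -0.0106, 0.0609]
orientation: [180.0, 0.0, 84.1]
ft_force: [0.4, 0.6, -2.3]
grip_width: 0.0196
```

Emit:
arm_command([
  [0,[-0.002,0,0],[0,0,0]],
  [0,[0,0,0],[0,0,0]],
  [0,[0,0,0],[0,0,0]],
])

```text
time_s: 9.45
eef_pos: [0.5952, -0.0124, 0.0608]
orientation: [180.0, 0.0, 84.1]
ft_force: [-1.1, 0.9, -2.2]
grip_width: 0.0198
```

Emit:
arm_command([
  [0,[-0.002,0,0],[0,0,0]],
  [0,[0,0,0],[0,0,0]],
  [0,[0,0,0],[0,0,0]],
])

```text
time_s: 9.7
eef_pos: [0.595, -0.0144, 0.0608]
orientation: [180.0, 0.0, 84.1]
ft_force: [0.0, -0.1, -1.6]
grip_width: 0.0194
```

Emit:
arm_command([
  [0,[-0.002,0,0],[0,0,0]],
  [0,[0,0,0],[0,0,0]],
  [0,[0,0,0],[0,0,0]],
])

```text
time_s: 9.95
eef_pos: [0.5947, -0.0161, 0.0607]
orientation: [-180.0, -0.0, 84.1]
ft_force: [0.1, 1.5, -2.8]
grip_width: 0.0199
```

Emit:
arm_command([
  [0,[-0.002,0,0],[0,0,0]],
  [0,[0,0,0],[0,0,0]],
  [0,[0,0,0],[0,0,0]],
])

```text
time_s: 10.2
eef_pos: [0.5945, -0.0182, 0.0608]
orientation: [-180.0, -0.0, 84.1]
ft_force: [0.2, 2.8, -2.1]
grip_width: 0.0197
```

Emit:
arm_command([
  [0,[-0.003,0,0],[0,0,0]],
  [0,[-0.003,0,0],[0,0,0]],
  [0,[0,0,0],[0,0,0]],
  [0,[0,0,0],[0,0,0]],
])

```text
time_s: 10.53
eef_pos: [0.5939, -0.0244, 0.0608]
orientation: [-180.0, -0.0, 84.1]
ft_force: [0.5, 2.8, -2.0]
grip_width: 0.0196
```

```bash
python3 shot.py f side,300,150,120,120,5 top,260,190,80,60,10
```

```text
10.6333 [ 0.59393669 -0.02422645  0.06076961] [-1.79998476e+02 -1.50712332e-03  8.41359215e+01] [ 0.23871455  2.36330704 -3.12590095] 0.020003238042088953
```

View pics/top_f.png

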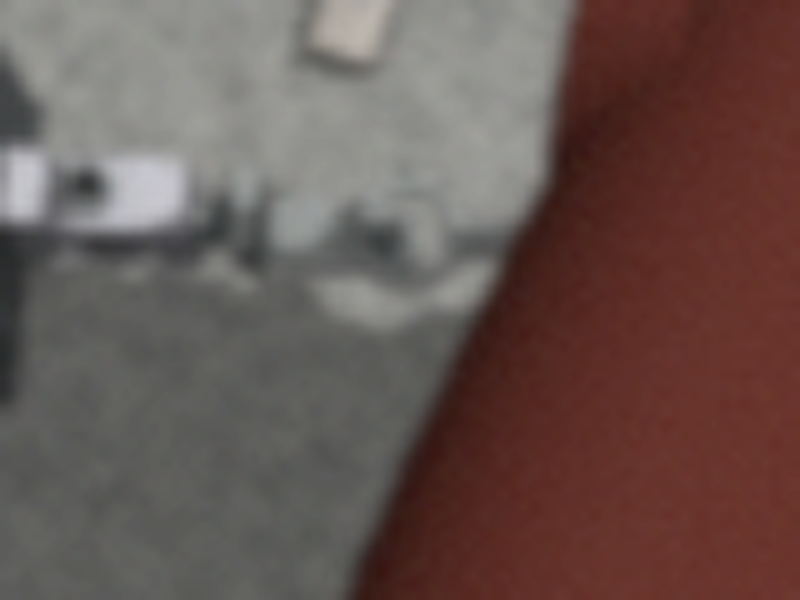

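View pics/side_f.png

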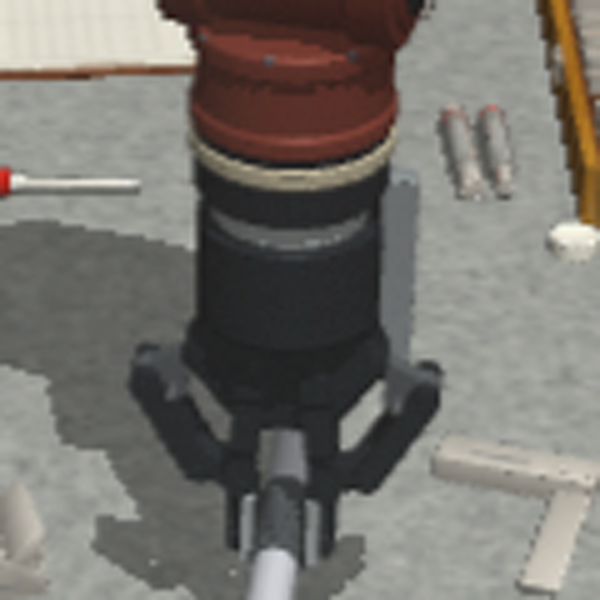

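The force along the pull has risen to about 2.6 N, so the eye seems hooked on the pin, though the readings are noisy. In the top view the eye is at crop (420,230) by the pin at (365,225). I'll keep drawing and watch the force slope.

Emit:
arm_command([
  [0,[-0.003,0,0],[0,0,0]],
  [0,[-0.003,0,0],[0,0,0]],
  [0,[-0.003,0,0],[0,0,0]],
  [0,[-0.003,0,0],[0,0,0]],
  [0,[-0.003,0,0],[0,0,0]],
  [0,[0,0,0],[0,0,0]],
  [0,[0,0,0],[0,0,0]],
])

```text
time_s: 11.22
eef_pos: [0.5923, -0.0392, 0.0607]
orientation: [-180.0, -0.0, 84.1]
ft_force: [0.5, 5.6, -1.5]
grip_width: 0.0197
```

Emit:
arm_command([
  [0,[-0.003,0,0],[0,0,0]],
  [0,[-0.003,0,0],[0,0,0]],
  [0,[-0.003,0,0],[0,0,0]],
  [0,[-0.003,0,0],[0,0,0]],
  [0,[-0.003,0,0],[0,0,0]],
  [0,[0,0,0],[0,0,0]],
  [0,[0,0,0],[0,0,0]],
])

```text
time_s: 11.8
eef_pos: [0.5908, -0.0536, 0.0607]
orientation: [-180.0, -0.1, 84.1]
ft_force: [1.1, 7.2, -2.0]
grip_width: 0.0194
```

```bash
python3 shot.py g top,260,190,80,60,10
python3 - <<'E'
from fit import *
C=lambda p:(p-[260,190])*10+4.5
s=robot.state();th=np.radians(s["orientation"][2]);p=s["eef_pos"]
for d in(.091,.125,.16):
 e=np.array([p[0]+d*np.cos(th),p[1]+d*np.sin(th),.0785]);print(d,e,C(proj("top",e)))
E
```

```text
11.85 [ 0.59078786 -0.05356327  0.06064272] [-1.79986489e+02 -7.49027512e-02  8.41536939e+01] [ 0.69073746  7.98503049 -2.34286033] 0.019722990717451306
0.091 [0.6001 0.037  0.0785] [[663.6951 251.9361]]
0.125 [0.6035 0.0708 0.0785] [[537.8166 242.1642]]
0.16 [0.6071 0.1056 0.0785] [[408.5733 232.1739]]
```

View pics/top_g.png

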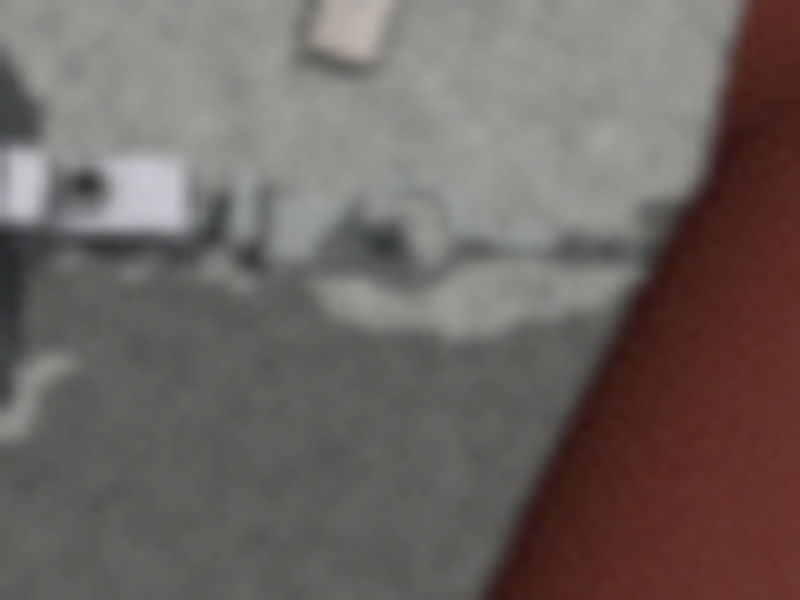

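The rod is drawn with the eye held at the pin: eye at crop (415,228), rod running to the mouth near (655,240), rings visible at 470–640. Force and travel both give about 35–37 mm drawn. I'll advance 8 mm more and measure.

Emit:
arm_command([
  [0,[-0.002,0,0],[0,0,0]],
  [0,[-0.002,0,0],[0,0,0]],
  [0,[-0.002,0,0],[0,0,0]],
  [0,[-0.002,0,0],[0,0,0]],
  [0,[0,0,0],[0,0,0]],
  [0,[0,0,0],[0,0,0]],
  [0,[0,0,0],[0,0,0]],
])

```text
time_s: 12.43
eef_pos: [0.5899, -0.0612, 0.0606]
orientation: [-180.0, -0.1, 84.2]
ft_force: [0.8, 8.5, -2.7]
grip_width: 0.0196
```

Run:
```python
from fit import *
F=[];I=[];Y=[]
for i in range(10):
    I.append(robot.read_camera("top").astype(float)); s=robot.state();F.append(s["ft_force"]);Y.append(s["eef_pos"])
print(np.mean(F,0),np.std(F,0),np.mean(Y,0),s["time_s"])
m=np.mean(I,0);np.save("m1.npy",m)
c=m[205:221,292:332,::-1];c=np.clip((c-20)*1.9,0,255).astype(np.uint8)
cv2.imwrite("pics/h1.png",cv2.resize(c,None,fx=20,fy=20,interpolation=cv2.INTER_CUBIC))
```

```text
[ 1.0875  8.6501 -2.2822] [0.3799 0.511  0.4308] [ 0.59   -0.0612  0.0606] 12.9333
```

View pics/h1.png

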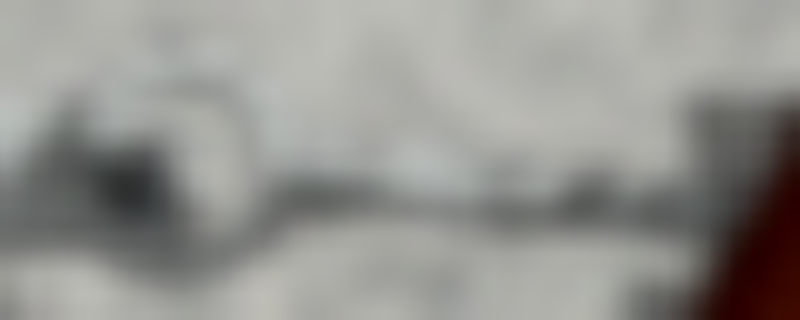

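```bash
cat > prof.py <<'E'
from fit import *
from scipy.ndimage import map_coordinates
def prof(m,p,yaw,dz=.0785,off=0,ds=np.arange(.085,.172,.001)):
    th=np.radians(yaw);u=np.array([np.cos(th),np.sin(th),0]);v=np.array([-u[1],u[0],0])
    g=m.mean(2);out=[]
    for l in np.arange(-.012,.0121,.002):
        X=[[p[0],p[1],dz]+d*u+l*v-[0,0,0] for d in ds]
        X=np.array(X);X[:,2]=dz
        q=proj("top",X);out.append(map_coordinates(g,[q[:,1],q[:,0]],order=1))
    return ds,np.array(out)
E
python3 - <<'E'
from prof import *
m=np.load("m1.npy")
ds,o=prof(m,[.59,-.0612],84.2)
print("lat   ",(np.arange(-12,13,2)))
for i in range(0,len(ds),1): print(int(round(ds[i]*1000)),o[:,i].astype(int))
E
```

```text
lat    [-12 -10  -8  -6  -4  -2   0   2   4   6   8  10  12]
85 [45 39 36 32 29 27 27 27 27 28 29 30 31]
86 [51 45 41 36 32 30 28 27 27 27 28 29 30]
87 [56 51 47 42 37 33 30 27 26 26 27 28 29]
88 [62 57 53 48 41 36 32 29 27 26 27 28 28]
89 [66 61 57 53 46 41 36 32 29 27 26 27 27]
90 [69 64 61 57 51 45 41 35 30 28 26 27 27]
91 [72 68 65 61 55 49 45 39 35 32 29 28 27]
92 [73 69 67 63 58 53 49 43 39 36 32 30 28]
93 [74 70 68 65 61 56 53 48 44 42 39 36 32]
94 [74 70 69 67 63 60 57 53 50 50 47 43 37]
95 [75 71 71 69 67 63 61 58 57 58 56 50 43]
96 [76 73 73 72 70 67 64 62 62 66 64 59 50]
97 [77 75 77 77 74 70 67 65 67 73 73 67 58]
98 [82 81 83 82 79 74 70 69 72 80 81 75 64]
99 [87 86 89 88 84 77 71 70 74 84 86 80 69]
100 [92 92 95 93 88 78 72 70 75 88 91 86 74]
101 [ 98  99 101  99  92  80  72  71  77  90  94  89  77]
102 [104 105 106 103  95  82  73  72  77  92  96  91  79]
103 [106 107 108 105  97  84  74  72  78  93  97  93  81]
104 [109 109 110 107  99  87  76  73  79  94  99  95  85]
105 [110 111 111 107 100  88  78  75  81  95 100  98  90]
106 [111 111 110 107 100  90  80  76  82  96
[... 3083 characters left out ...]
 89]
160 [109 107 105 106 107 108 108 107 104  99  91  85  87]
161 [107 104 104 106 108 110 111 109 104  98  91  85  85]
162 [105 103 104 108 109 110 111 109 104  97  91  85  83]
163 [105 103 106 109 110 110 112 109 103  95  89  83  81]
164 [104 102 107 110 110 110 110 106  98  90  85  80  79]
165 [104 102 107 109 109 107 107 101  93  84  80  77  77]
166 [103 101 107 108 107 105 104  97  87  78  76  74  75]
167 [103 101 107 107 104 100  96  88  80  72  71  71  73]
168 [104 101 107 105 101  95  89  80  72  66  67  68  71]
169 [105 102 106 104  98  90  81  72  65  62  65  68  72]
170 [106 103 106 103  95  84  74  65  59  58  62  67  72]
171 [107 104 107 102  93  79  67  58  53  54  60  67  72]
```

Run:
```python
import numpy as np,cv2
m=np.load("m1.npy")
c=m[190:235,285:345,::-1];c=(255*np.clip(c/130,0,1)**.55).astype(np.uint8)
cv2.imwrite("pics/h2.png",cv2.resize(c,None,fx=13,fy=13,interpolation=cv2.INTER_LINEAR))
```

```text
(no output)
```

View pics/h2.png

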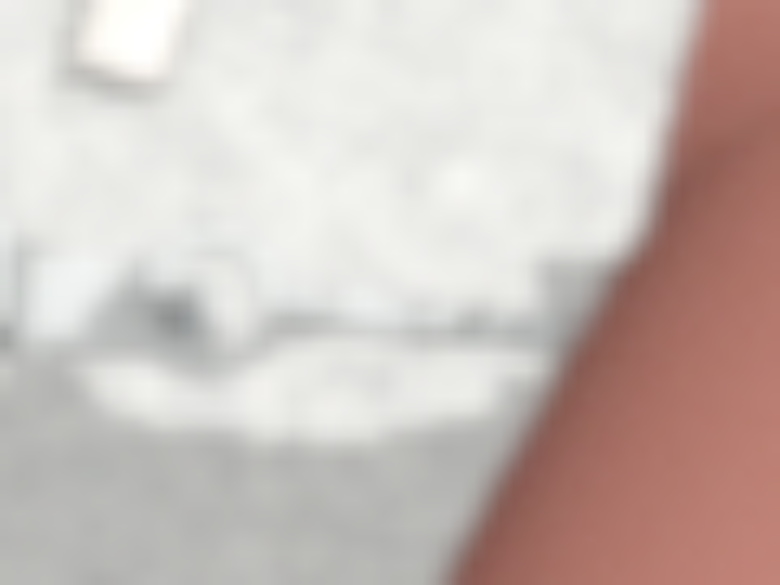

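Emit:
arm_command([
  [0,[-0.002,0,0],[0,0,0]],
  [0,[-0.002,0,0],[0,0,0]],
  [0,[0,0,0],[0,0,0]],
  [0,[0,0,0],[0,0,0]],
  [0,[0,0,0],[0,0,0]],
])

```text
time_s: 13.35
eef_pos: [0.5895, -0.065, 0.0606]
orientation: [-180.0, -0.1, 84.2]
ft_force: [0.8, 10.8, -2.9]
grip_width: 0.0195
```

```bash
cat > avg.py <<'E'
from prof import *
import sys
def avg(tag,n=12):
    F=[];I=[];Y=[];Z=[]
    for i in range(n):
        I.append(robot.read_camera("top").astype(float)); s=robot.state();F.append(s["ft_force"]);Y.append(s["eef_pos"]);Z.append(s["orientation"][2])
    sd=robot.read_camera("side");cv2.imwrite(f"pics/side_{tag}_full.png",sd[:,:,::-1])
    f=np.mean(F,0);print("F",f,"pull",f[1]*.995+f[0]*.1,"pos",np.mean(Y,0),np.mean(Z),"yaw; t",s["time_s"])
    m=np.mean(I,0);np.save(f"{tag}.npy",m)
    c=m[190:235,285:345,::-1];c=(255*np.clip(c/130,0,1)**.55).astype(np.uint8)
    cv2.imwrite(f"pics/{tag}.png",cv2.resize(c,None,fx=13,fy=13,interpolation=cv2.INTER_LINEAR))
    ds,o=prof(m,np.mean(Y,0),np.mean(Z))
    for i in range(0,len(ds),1):
        if ds[i]<.13:print(int(round(ds[i]*1000)),o[:,i].astype(int))
    c=sd[200:290,320:380,::-1]
    cv2.imwrite(f"pics/{tag}_s.png",cv2.resize(np.clip(c*1.5,0,255).astype(np.uint8),None,fx=6.6,fy=6.6,interpolation=cv2.INTER_CUBIC))
avg(sys.argv[1],int(sys.argv[2]))
E
python3 avg.py m2 12
```

```text
F [ 1.1611  9.8527 -2.3332] pull 9.91955431758581 pos [ 0.5896 -0.065   0.0606] 84.17688781444801 yaw; t 13.95
85 [64 51 43 38 33 30 28 27 27 27 28 29 29]
86 [67 57 49 43 37 32 29 27 26 26 27 28 29]
87 [71 61 54 49 42 38 34 30 28 26 26 27 28]
88 [71 64 59 54 48 43 39 34 29 26 25 26 27]
89 [70 65 63 60 54 49 45 38 33 29 27 27 27]
90 [70 67 65 63 58 54 51 44 38 33 29 28 27]
91 [70 67 66 65 62 59 57 50 43 37 33 30 28]
92 [70 68 67 67 65 63 61 55 49 44 39 35 32]
93 [71 69 68 67 65 64 63 59 55 51 46 40 36]
94 [73 70 69 67 66 65 64 62 61 59 53 47 42]
95 [76 72 70 68 66 65 65 64 65 66 60 54 48]
96 [80 76 72 70 67 65 64 66 70 72 67 61 55]
97 [84 80 75 71 68 65 64 67 72 77 73 67 61]
98 [88 84 79 75 72 68 65 68 74 81 79 74 67]
99 [93 89 85 81 76 70 67 69 75 85 85 80 73]
100 [97 95 91 87 81 73 68 70 76 88 90 86 78]
101 [101  99  96  92  85  76  70  71  77  90  94  91  84]
102 [103 102 101  97  90  79  72  72  78  92  98  96  88]
103 [104 105 106 102  94  81  73  72  78  93 100  99  93]
104 [106 107 108 104  96  83  74  72  78  93 102 103  97]
105 [107 108 109 106  98  84  74  72  78  94 103 105
[... 697 characters left out ...]
112]
118 [114 114 112 108 103  94  84  73  82  96 107 110 111]
119 [114 114 112 109 104  95  86  75  83  96 107 110 111]
120 [114 114 113 109 105  98  89  77  84  95 107 110 111]
121 [114 114 113 110 106 101  93  80  85  95 106 109 111]
122 [113 114 113 110 106 102  95  82  85  94 105 109 110]
123 [114 114 113 109 105 102  96  85  86  93 104 108 110]
124 [114 115 113 109 105 102  98  86  86  93 103 107 110]
125 [115 115 114 108 104 100  97  87  86  92 102 107 109]
126 [115 115 114 108 103  99  96  87  86  91 101 106 109]
127 [115 116 114 108 102  98  96  86  86  91 102 106 109]
128 [116 116 114 108 102  98  95  86  85  91 102 106 109]
129 [116 115 113 108 103  98  95  85  85  92 102 106 108]
```

View pics/m2.png

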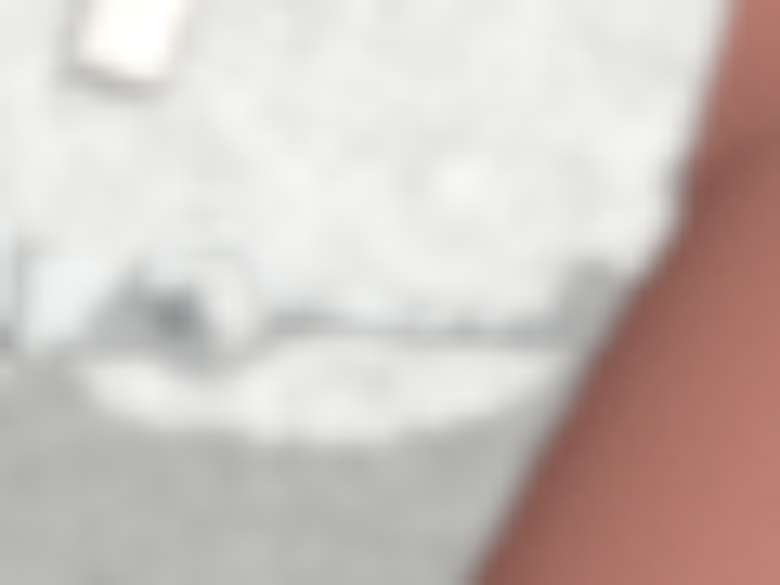

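View pics/m2_s.png

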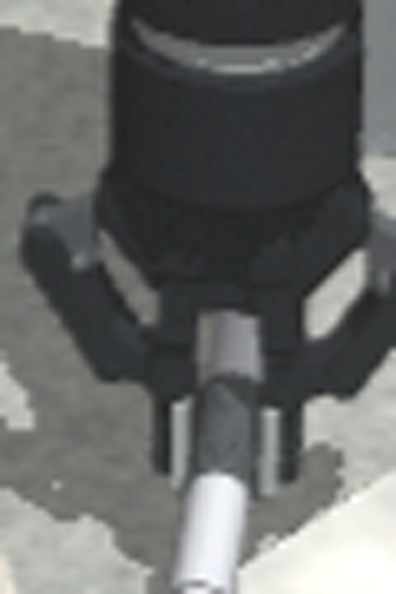

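```bash
python3 - <<'E'
from fit import *
C=lambda p:(p-[320,200])*6.6+2.8
p=np.array([.5896,-.065]);th=np.radians(84.18);u=np.array([np.cos(th),np.sin(th),0])
for off in(-.003,0,.005,.009):
  o=np.array([p[0],p[1],.0777])+off*u
  print(off,[C(proj("side",o+d*u+[0,0,.011]))[0].round().tolist() for d in(-.08,-.026,.026,.05,.091)])
D=lambda p:(p-[285,190])*13+6
for l in(-.01,0,.01):
  o=np.array([p[0],p[1],.0777])+l*np.array([-u[1],u[0],0]);print(l,[D(proj("top",o+d*u))[0].round().tolist() for d in(.088,.091,.1,.168)])
print(proj("top",[.6076,.1144,.094]),D(proj("top",[.6076,.1144,.077])))
E
python3 - <<'E'
import cv2
s=cv2.imread("pics/side_m2_full.png")
cv2.imwrite("pics/z9.png",cv2.resize(cv2.convertScaleAbs(s[200:320,310:390],alpha=1.4),None,fx=5,fy=5,interpolation=cv2.INTER_CUBIC))
E
```

```text
-0.003 [[206.0, 585.0], [223.0, 473.0], [238.0, 374.0], [245.0, 330.0], [255.0, 258.0]]
0 [[207.0, 578.0], [224.0, 467.0], [239.0, 368.0], [245.0, 325.0], [256.0, 253.0]]
0.005 [[209.0, 568.0], [226.0, 458.0], [240.0, 359.0], [247.0, 316.0], [257.0, 245.0]]
0.009 [[210.0, 559.0], [227.0, 450.0], [241.0, 352.0], [248.0, 309.0], [258.0, 238.0]]
-0.01 [[612.0, 287.0], [597.0, 286.0], [554.0, 282.0], [228.0, 257.0]]
0 [[608.0, 334.0], [593.0, 333.0], [550.0, 330.0], [223.0, 305.0]]
0.01 [[604.0, 381.0], [589.0, 380.0], [546.0, 377.0], [219.0, 352.0]]
[[296.6501 211.4513]] [[164.5669 302.029 ]]
```

View pics/z9.png

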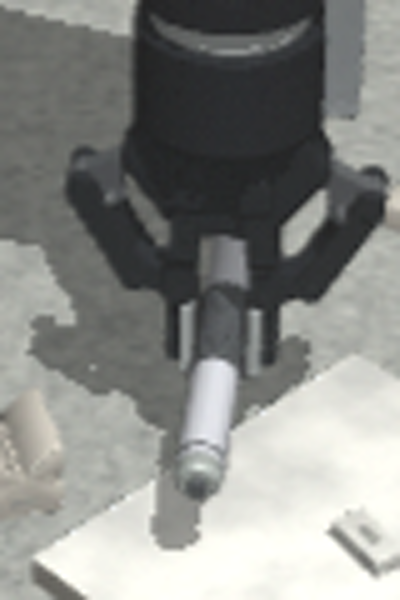

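Findings so far:
- **Slip:** none. The grip edges at side crop rows 377 and 478 match TCP offset -3 mm.
- **Mouth:** it sits right at the forearm's edge in the top view. The grey rectangle beyond it is the gripper's shadow, because its edge lies 5 mm outside the tube.
- **Draw:** force gives about 48 mm, travel about 48, and rings against eye about 48–50.

I'll draw 1.5 mm more and average longer.

Emit:
arm_command([
  [0,[-0.0015,0,0],[0,0,0]],
  [0,[0,0,0],[0,0,0]],
  [0,[0,0,0],[0,0,0]],
  [0,[0,0,0],[0,0,0]],
])

```text
time_s: 14.33
eef_pos: [0.5894, -0.0665, 0.0606]
orientation: [-180.0, -0.1, 84.2]
ft_force: [1.1, 9.5, -2.3]
grip_width: 0.0197
```

```bash
python3 avg.py m3 60 | head -48
python3 - <<'E'
import numpy as np,cv2
m=np.load("m3.npy")
c=m[205:225,312:342,::-1];c=(255*np.clip((c-15)/100,0,1)**.7).astype(np.uint8)
cv2.imwrite("pics/m3z.png",cv2.resize(c,None,fx=26,fy=26,interpolation=cv2.INTER_CUBIC))
E
```

```text
F [ 1.085   9.8212 -2.3829] pull 9.880629291242741 pos [ 0.5894 -0.0664  0.0606] 84.17839325376843 yaw; t 17.3333
85 [66 55 47 40 32 27 25 25 26 27 28 28 29]
86 [71 61 53 45 36 30 26 25 26 26 27 27 28]
87 [73 64 58 51 40 32 27 26 25 26 26 27 27]
88 [74 68 62 56 44 36 31 29 28 28 27 27 27]
89 [74 69 64 59 49 42 37 33 32 30 29 27 26]
90 [73 69 66 62 53 47 43 38 36 34 32 29 28]
91 [71 68 67 64 57 53 49 45 42 39 37 33 30]
92 [71 68 68 66 61 57 55 51 48 45 42 37 32]
93 [71 68 68 67 64 62 61 57 54 51 48 42 37]
94 [71 69 69 68 66 64 63 60 59 57 54 48 42]
95 [75 72 71 69 67 65 65 63 64 63 60 53 48]
96 [79 75 72 70 68 66 65 66 67 68 64 59 53]
97 [84 79 77 75 71 67 65 67 70 73 69 64 59]
98 [89 85 83 79 73 67 65 68 73 77 74 69 64]
99 [94 91 89 85 77 69 65 68 74 80 79 74 69]
100 [98 96 95 90 82 72 67 69 75 84 84 79 74]
101 [102 101 101  96  87  75  68  70  76  86  89  85  79]
102 [105 105 106 100  90  77  70  71  77  89  93  91  84]
103 [105 106 107 102  93  80  72  72  78  91  98  97  89]
104 [106 107 109 105  95  82  73  72  78  93 100 100  94]
105 [106 108 110 106  97  83  74  72  78  93 102 
[... 700 characters left out ...]
112]
118 [114 113 111 108 103  95  85  76  83  97 107 111 112]
119 [114 113 112 108 103  95  85  75  83  96 107 110 111]
120 [114 114 112 109 104  95  85  75  84  96 107 110 111]
121 [114 114 112 109 105  98  89  79  85  96 107 110 111]
122 [113 114 113 110 106 101  94  83  87  96 107 110 111]
123 [113 114 113 110 107 103  97  87  88  96 106 109 110]
124 [114 114 113 110 106 103  99  89  89  95 105 108 110]
125 [114 115 113 109 105 104 101  92  90  94 104 108 110]
126 [114 115 114 109 105 103 101  91  89  93 103 107 109]
127 [115 115 114 108 103 101  99  90  88  92 102 107 109]
128 [115 115 114 108 102  99  97  88  87  92 102 106 109]
129 [116 116 114 108 102  99  96  87  86  92 102 106 109]
```

View pics/m3z.png

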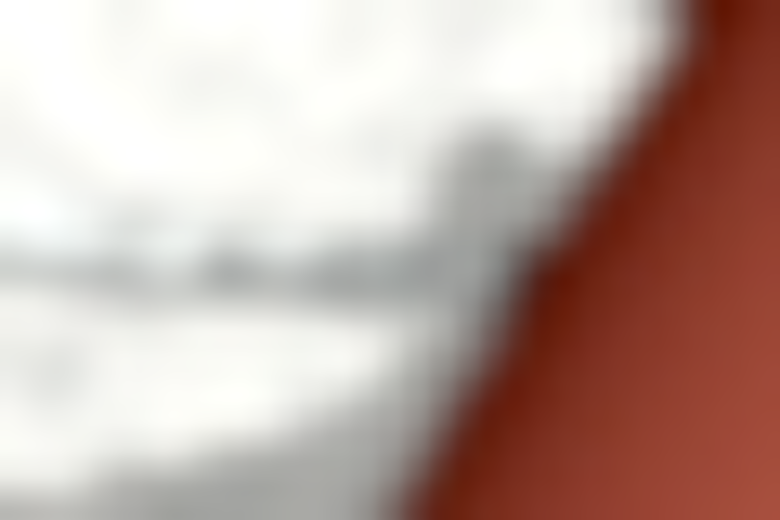

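Averaging 60 readings gives 9.88 N, i.e. 49.3 mm. The ring positions against the mouth give about 50 mm. I'll make one small trim, then a final check.

Emit:
arm_command([
  [0,[-0.0004,0,0],[0,0,0]],
  [0,[0,0,0],[0,0,0]],
  [0,[0,0,0],[0,0,0]],
  [0,[0,0,0],[0,0,0]],
  [0,[0,0,0],[0,0,0]],
  [0,[0,0,0],[0,0,0]],
  [0,[0,0,0],[0,0,0]],
  [0,[0,0,0],[0,0,0]],
])

```text
time_s: 18.05
eef_pos: [0.5894, -0.0668, 0.0606]
orientation: [-180.0, -0.1, 84.2]
ft_force: [0.2, 10.1, -2.6]
grip_width: 0.0197
```

```bash
python3 avg.py m4 60 | head -1; python3 -c "
from station import robot
s=robot.state();print(s['orientation'],s['dq'],s['eef_pos'])"
```

```text
F [ 1.4016  9.9681 -2.1853] pull 10.058394220819423 pos [ 0.5894 -0.0668  0.0606] 84.1791954014133 yaw; t 21.05
[-1.79985576e+02 -1.23153217e-01  8.41801557e+01] [ 0.02581624 -0.04331547  0.03653894  0.0190514   0.06704748  0.0422988 ] [ 0.58938501 -0.06682138  0.06059687]
```

View pics/side_m4_full.png

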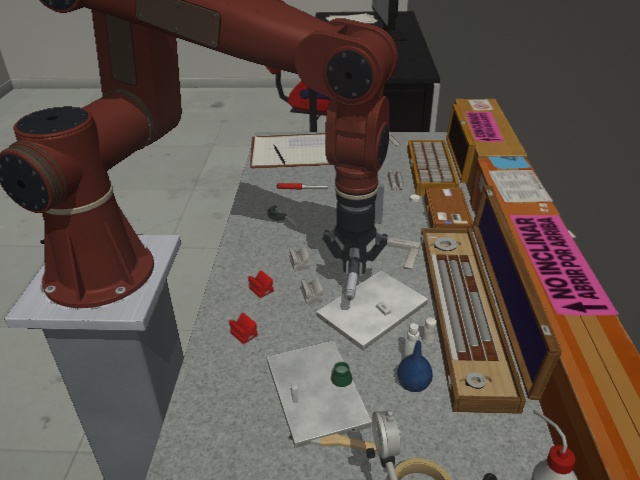

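View pics/m4.png

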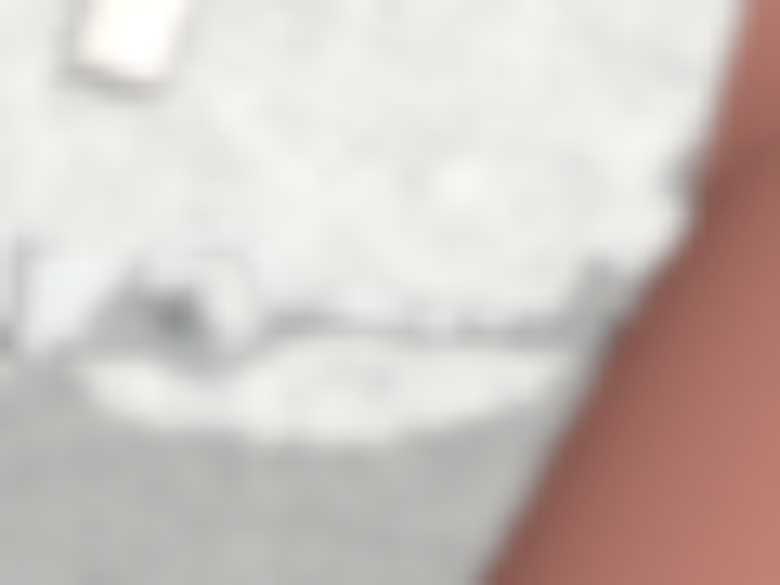

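The side view shows the gauge level at (350,285), the V-blocks, screwdriver and gauge blocks where they were, and the arm still. The top view shows the eye at crop (215,300), still round the pin. The pull is 10.06 N, so about 50 mm drawn. Handing in.

```bash
python3 -c "
from station import robot
print(robot.sign_off())"
```

```text
the job is handed in; nothing more can be done
None
```

I lifted the gauge out of the V-blocks, dropped its eye over the load cell's pin, drew the rod out to about 50 mm and handed in while holding it there. That took about 21 s of the 42 s allowed.

**Final checks**
- **Pull:** the last 60 readings averaged 10.06 N (10 N is nominal at 50 mm), which puts the rod at about 50.4 mm. An earlier set of 60 gave 49.3 mm before the last 0.4 mm trim.
- **Travel and rings:** the rod's travel put it at about 50 mm. The narrow rings seen from above gave about 50.3 mm just before that trim. All methods agree to within about 1–2 mm, well short of the next ring at 60 mm.
- **Line and level:** the tool was level to 0.1°. The gauge's heading was 84.2°, matching the stand's 84.2° as measured from the cameras. The arm was still, and the gauge had not slipped in the grip.
- **Bystanders:** the gauge blocks, screwdriver, V-blocks and red look-alikes looked undisturbed in the last side view.

**Not confirmed**
- The broad ring at the tube's mouth was never seen directly, because the mouth lay right at the forearm's edge in the top view. A grey edge near it looked like the mouth, but I judged it to be the gripper's shadow.
- The gripper read 19.6 mm on the 22.5 mm grip, and I did not find out why. The hold stayed firm.

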